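# Pack the rocking induction hob with a levelling wedge

## Task

The induction hob rocks because its front left foot has seized short of the worktop. Keep hold of the blue levelling wedge and slide it flat along the worktop, nose first, under that foot until you feel it fit snugly, at about 5 N of push, without forcing it further, bearing down on it or shoving the hob, and let go of it there. Then press down on the hob's top above that foot with about 6 N for a moment to check that it no longer rocks, and leave the wedge in place.

Things in the scene. Friction and masses are not known exactly. Their poses are not given: they have to be found in the camera images.
- hob: compact induction hob, loose, 3.3 to 4.2 kg: steel box 200 x 240 mm (body 18 to 52 mm high, black glass top at 58 mm) on four round feet, pads 24 mm across, centred 75 mm before or behind and 95 mm beside the origin. Origin: centre of the hob at worktop level; +x to its back (away from keys and display), +y to its left, z up. Three feet stand on the worktop.
- hob_corner (a point): point on the glass top, 58 mm up, straight above the centre of the short front left foot: the place to press. That foot hovers 4 to 10 mm above the worktop; how much is not known beforehand and no listed pose shows it. Its soft rubber pad gives 1 mm per 12 N. Unpacked, this corner dips at a press of 2 to 3 N.
- wedge: blue plastic levelling wedge, loose, 60 g, 115 mm long (x), 30 mm wide, lying flat; origin: middle of its underside; +x to the thin nose. Ramp rises 1 mm in 8 from 2 mm at the nose to 12 mm at x -22.5 mm; flat 12 mm thick tail behind it. Pushed under the foot, the push needed grows from its first touch by 1 to 2 N per mm (friction varies), and it stays where it is let go.
- worktop: the fixed stainless steel worktop, its flat top at z = 0; origin on the floor, 820 mm below it. A wedge that lies flat on it slides easily; pressed down, it drags by about 0.6 of the load.
- wedge_nose (a point): middle of the wedge's thin front edge, on its underside, 57.5 mm ahead of the wedge's origin.
- wedge_grip (a point): middle of the wedge's upright grip, 26 mm above its underside and 40 mm behind its origin: a fin 30 mm long (along the wedge), 10 mm thick (across it), from the tail at 12 mm up to 40 mm; pinch it across the wedge from above.

How it is judged (in metres and radians):
On the way, in this order (a step that is already met when the one before it is completed fails the run):
1. the wedge, held in the fingers, is slid under the short foot until the foot bears on it (contact force between the fingers and wedge above 1 N and contact force between wedge and hob above 2 N and angle between wedge's own z axis and vertical below 0.06 rad), for 0.1 s.
2. it is let go of and stays snug (contact force between the fingers and wedge below 0.1 N and contact force between wedge and hob above 2 N), for 0.2 s.
3. the hob's top is pressed within 40 mm of the point above the short foot, with more than 3 N, and does not dip by more than 2.5 mm (contact force between the fingers and hob above 3 N and horizontal distance between the grasp point and hob_corner below 0.04 m and height (world z) of hob_corner above 0.0555 m), for 0.1 s.
At the end, for the whole second after the job is handed in: the wedge lies flat (within 0.06 rad) and let go under the short foot, which bears on it with more than 2 N; the hob stands level (within 0.012 rad), both at rest (contact force between wedge and hob above 2 N and angle between hob's own z axis and vertical below 0.012 rad and angle between wedge's own z axis and vertical below 0.06 rad and linear speed of each of wedge, hob below 0.01 m/s); the robot touches nothing.
It fails at once if the held wedge is forced: more than 11 N between it and the hob (contact force between the fingers and wedge above 0.5 N and contact force between wedge and hob above 11 N).
It fails at once if the held wedge is driven under the foot so hard that it is pressed on the worktop with more than 22 N (contact force between the fingers and wedge above 0.5 N and contact force between wedge and hob above 2 N and contact force between wedge and worktop above 22 N).
It fails at once if the hob's top is pressed with more than 25 N (contact force between the fingers and hob above 25 N).
It fails at once if the hob is shoved more than 15 mm from where it stood (distance of hob from where it was at the start of the episode above 0.015 m).
It also fails if it takes over 54 s, if anything falls off the work surface, if the arm or the gripper's body presses on something with over 40 N, if the wrist force passes 120 N, or if a joint passes its speed limit or range.

## Robot

A 7-joint arm with a two-finger parallel gripper is mounted at the origin on a cart in front of the work surface, level with it; the furniture and walls round the work are solid. World frame = base frame: x ahead of the robot, y to its left, z up, the work surface at z = 0. Lengths are in mm, angles in rad, forces in N, time in s.
With the tool pointing down it reaches from about 400 to 875 mm from the base axis. Payload 4.4 kg.
Tool frame: the origin (TCP) lies midway between the tips of the shut fingers; the grasp point (between the pads) lies ctrl.grip_depth behind it (ctrl.grip_depth is the distance from the TCP to the grasp point, in mm); z points along the fingers, y is the line along which they close (so a half turn about z gives the same grasp; the last joint's range is limited). The gripper opens to 85 mm and grips with 20 to 120 N. Pads are 22 mm wide; open, the fingers measure 114 mm over their backs; the gripper's body (76 mm by 85 mm) begins 54 mm behind the grasp point. The pads swing forward as they close: fully open they stand 13 mm farther back than shut.
Start: joints at [-1.245, 0.628, 0.038, 1.517, -0.027, 0.996, -0.02], TCP at [248.182, 600.769, 231.313] pointing down, gripper open.
Joint ranges: [-3.06, 3.06], [-0.37, 2.12], [-1.25, 1.32], [0.18, 2.47], [-1.1, 4.24], [0.23, 1.98], [-2.94, 2.94]. Speed limits (rad/s): [2.57, 2.57, 3.14, 3.14, 3.14, 3.14, 3.14].

## Interface

Orientations are given as [roll, pitch, yaw] about the fixed x, y, z axes, in that order (R = Rz(yaw) Ry(pitch) Rx(roll)).
In Python, from cell import ctrl gives the robot as it stands.
- The arm moves only by the tool carry_out, never from a script. Its argument "deltas" is one flat list of numbers, 7 for each row, row after row: the turn, a rotation vector about the tool's x, y, z in degrees, then the shift along the tool's x, y, z in m, then the closure, from -1 (fully open) to 1 (shut). In form: [wx, wy, wz, dx, dy, dz, claw, wx, wy, wz, dx, dy, dz, claw, ...]. A call has 1 to 12 rows; each row shifts and turns the commanded pose from where the row before left it, along the tool's axes as they then stand; what a row does not reach is not made up. A row lasts 1/8 s, in which the tool goes at most 62.5 mm and 10.7 degrees, less where a joint would pass 70% of its speed; a pose out of reach is approached as far as the arm can. A call with a gripper value outside its range is refused whole. The fingers move at their own pace and stop on an object; the grip force is fixed at half the most. Time passes only in rows, so rows that do not move let the fingers close. It gives the time, the measured TCP pose, the force, the opening and the grip force at its end, in the units of the state.
- ctrl.read_state(): the state, without advancing time (a new reading comes with each control period).
- ctrl.get_image(name): name is "side" or "top" or "wrist"; returns the picture (480x640x3 uint8, red, green, blue); there is no depth.
- ctrl.calibration(name): a dict with "mtx" (3x3 intrinsics, pixels), "R" (3x3) and "t" (3): a world point X has camera coordinates R X + t. Camera axes: x right, y down, z forward; pixel columns grow to the right and rows downward; lengths in mm; the calibration is good to about 2 mm. The wrist camera is an equidistant fisheye: a pixel r from the principal point sees the ray r / f radians off the axis. A picture is of the moment at which its call begins: read the wrist's pose just before it. calibration takes no time and is no camera call; for the wrist camera it gives the pose at the moment of the call.
- ctrl.finish_job(): hands the job in; it is judged then, once.
The state is a dict: "clock": time; "qpos": joint angles; "qd": joint speeds; "tau": joint torques, N m; "eef_pos": TCP position; "tool_rot": TCP orientation; "force": force on the tool from outside, world axes, zero at the start; "torque": the same for the moment, N m; "width": finger opening in mm; "gripper_force": force on a finger pad.
Only numpy, scipy, OpenCV 4.12 (cv2) and the standard library are available. Lean on these libraries where they do the work, as an engineer would, in place of code of your own. Each camera call takes 0.05 s, during which the arm holds its last target. There are 200 camera calls.

## Working session

There is one attempt and no reset: what is moved stays moved. The work goes in short steps, Python scripts to look and compute and a tool call to move; the robot and the scene stay as the last step left them, time stands still between calls to the robot, and variables do not carry over. Pictures are saved under pics/ and viewed, at most 10 in all, crops included, and the job is handed in when it is done.

Besides the shell and the picture viewer there is one more tool, called after "Request:" as a command line: name --argument value ..., lists and objects as JSON in quotes. carry_out: Moves the arm, as the interface text tells. Its arguments: {"type":"object","properties":{"deltas":{"type":"array"}},"required":["deltas"]}

```bash
mkdir -p pics; ls; python3 - <<'E'
from cell import ctrl
import cv2
s=ctrl.read_state()
print({k:s[k] for k in s}, ctrl.grip_depth)
for n in("top","side"):
    im=ctrl.get_image(n); cv2.imwrite(f"pics/{n}0.png",im[...,::-1])
    c=ctrl.calibration(n); print(n,c)
E
```

```text
pics
{'clock': 0.0, 'qpos': array([-1.24479516,  0.62933356,  0.03847071,  1.51834536, -0.0270286 ,
        0.99630591, -0.0199969 ]), 'qd': array([-0.00057968, -0.00016473, -0.00034319,  0.00106968,  0.0004402 ,
        0.00062835, -0.00058484]), 'tau': array([-4.25299513e-04, -5.63410413e+01,  1.22638777e+00, -1.93446350e+01,
        1.11090794e-02,  1.03293755e-02,  6.39517282e-06]), 'eef_pos': array([247.95102335, 600.18550483, 230.40499677]), 'tool_rot': array([-3.13971924e+00,  1.65996799e-05,  2.74975628e+00]), 'force': array([-0.88278766, -1.27549535,  0.47689012]), 'torque': array([-0.0403136 , -0.07064552, -0.01648922]), 'gripper_force': 0.0, 'width': 85.5371473986301} 18.700000000000003
top {'mtx': array([[540.30322317,   0.        , 322.71817219],
       [  0.        , 540.30322317, 244.54265907],
       [  0.        ,   0.        ,   1.        ]]), 'R': array([[ 0.01179197, -0.99990412, -0.00725964],
       [-0.99557035, -0.01106299, -0.0933664 ],
       [ 0.09327714,  0.00832845, -0.99560535]]), 't': array([  98.44998074,  535.90932317, 1340.67636468])}
side {'mtx': array([[613.66893749,   0.        , 314.20270334],
       [  0.        , 613.66893749, 240.11206888],
       [  0.        ,   0.        ,   1.        ]]), 'R': array([[-0.43898534, -0.8984236 , -0.01126572],
       [-0.48380242,  0.24692262, -0.83962161],
       [ 0.75711762, -0.36313119, -0.54305492]]), 't': array([ 329.36110388,  -19.19434358, 1378.13322035])}
```

View pics/top0.png

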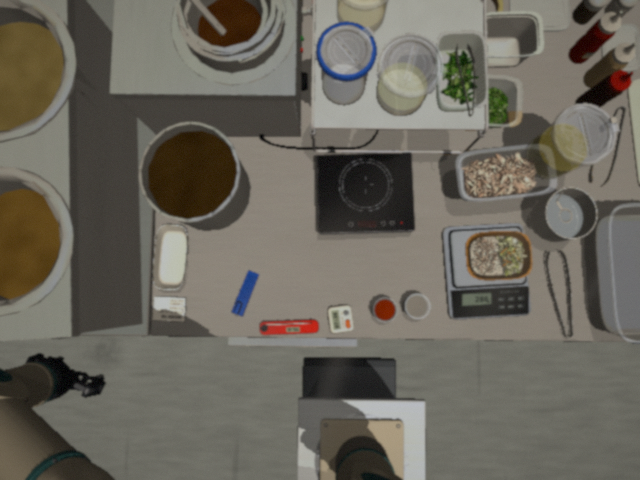

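View pics/side0.png

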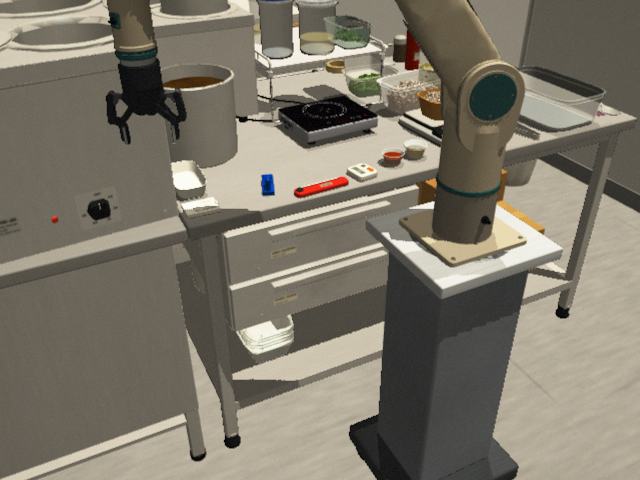

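```bash
cat > h.py <<'E'
import numpy as np, cv2
from cell import ctrl
def ray(name,uv,z,c=None):
    c=c or ctrl.calibration(name); K,R,t=c["mtx"],c["R"],c["t"]
    uv=np.atleast_2d(np.float64(uv))
    d=np.c_[(uv-[K[0,2],K[1,2]])/K[0,0],np.ones(len(uv))]
    d=d@R; o=-R.T@t
    z=np.broadcast_to(z,len(uv))
    return o+d*((z-o[2])/d[:,2])[:,None]
def blue(rgb):
    h=cv2.cvtColor(rgb,cv2.COLOR_RGB2HSV)
    return cv2.inRange(h,(105,150,50),(130,255,255))
def big(m):
    return max(cv2.findContours(m,cv2.RETR_EXTERNAL,cv2.CHAIN_APPROX_NONE)[0],key=cv2.contourArea)
E
python3 - <<'E'
from h import *
im=cv2.imread("pics/top0.png")[...,::-1].copy()
m=np.zeros((480,640),np.uint8); m[250:320,225:265]=blue(im)[250:320,225:265]
c=big(m); r=cv2.boxPoints(cv2.minAreaRect(c)); print(r, ray("top",r,6).round(1))
g=im.max(2); k=np.zeros_like(g); k[152:236,310:420]=(g<75)[152:236,310:420]*255
k=cv2.morphologyEx(k,cv2.MORPH_CLOSE,np.ones((7,7)))
b=cv2.boxPoints(cv2.minAreaRect(big(k)));P=ray("top",b,58);print(b,P.round(1),P.mean(0),[np.linalg.norm(P[i]-P[i-1]).round(1) for i in range(4)])
a=cv2.resize(im[262:325,225:275],None,fx=8,fy=8,interpolation=2)
d=cv2.resize(im[140:245,300:425],None,fx=3,fy=3,interpolation=2)
s=cv2.imread("pics/side0.png")[165:205,250:290,::-1]; s=cv2.resize(s,None,fx=8,fy=8)
o=np.zeros((520,800,3),np.uint8)
o[:504,:400]=a; o[:315,410:785]=d; o[320:520,410:610]=cv2.resize(s,(200,200))
cv2.imwrite("pics/z.png",o[...,::-1])
E
```

```text
[[232.1859  310.8165 ]
 [248.50471 270.7612 ]
 [257.49414 274.42355]
 [241.17531 314.47885]] [[365.1 332.6   6. ]
 [467.2 293.6   6. ]
 [458.1 270.4   6. ]
 [356.1 309.5   6. ]]
[[313.7852  152.40538]
 [412.09872 149.94753]
 [414.12057 230.82198]
 [315.80704 233.27983]] [[ 763.6  129.5   58. ]
 [ 772.3 -116.9   58. ]
 [ 568.3 -121.1   58. ]
 [ 559.5  121.7   58. ]] [665.8851664    3.30203354  58.        ] [np.float64(204.2), np.float64(246.5), np.float64(204.1), np.float64(243.0)]
```

View pics/z.png

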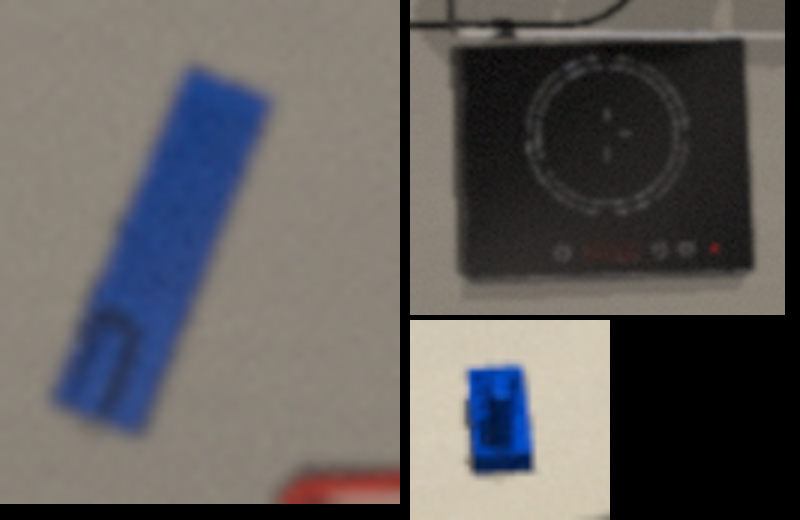

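Request:
carry_out --deltas '[0,0,-0.2,-0.0283,-0.0268,0.01,0,0,0,-0.2,-0.0283,-0.0268,0.01,0,0,0,-0.2,-0.0283,-0.0268,0.01,0,0,0,-0.2,-0.0283,-0.0268,0.01,0,0,0,-0.2,-0.0283,-0.0268,0.01,0,0,0,-0.2,-0.0283,-0.0268,0.01,0,0,0,-0.2,-0.0283,-0.0268,0.01,0,0,0,-0.1,-0.0283,-0.0268,0.01,0,0,0,0,0,0,0,0,0,0,0,0,0,0,0]'

```text
clock: 1.35
eef_pos: [378.9, 318.4, 151.3]
tool_rot: [3.141, -0.0, 2.776]
force: [0.4, -0.6, -0.0]
width: 42.9
gripper_force: 0.0
```

```bash
python3 - <<'E'
from h import *
s=ctrl.read_state();print(s["clock"],s["eef_pos"],s["tool_rot"],s["force"],s["width"])
c=ctrl.calibration("wrist");im=ctrl.get_image("wrist");print(c)
np.savez("w1.npz",**c);cv2.imwrite("pics/w1.png",im[...,::-1])
E
```

```text
1.35 [378.86356761 318.39009089 151.27584583] [ 3.14107444e+00 -4.51742679e-04  2.77610551e+00] [ 0.44207757 -0.62517021 -0.04695022] 42.90562919165514
{'mtx': array([[371.64829954,   0.        , 322.75401644],
       [  0.        , 371.64829954, 240.25625274],
       [  0.        ,   0.        ,   1.        ]]), 'R': array([[ 3.57633562e-01,  9.33861690e-01,  7.60933988e-04],
       [ 8.94236394e-01, -3.42693190e-01,  2.87928200e-01],
       [ 2.69145883e-01, -1.02292333e-01, -9.57651697e-01]]), 't': array([-433.45147617, -244.43696982,  232.41122138])}
```

View pics/w1.png

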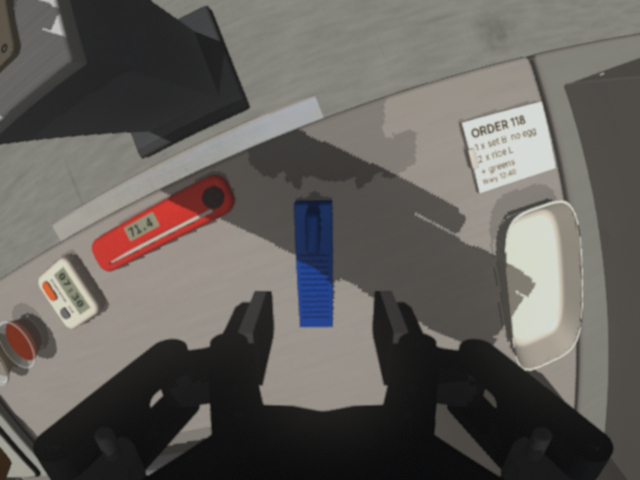

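```bash
cat >> h.py <<'E'
def wray(uv,z,c):
    K,R,t=c["mtx"],c["R"],c["t"]; p=np.atleast_2d(np.float64(uv))-[K[0,2],K[1,2]]
    r=np.linalg.norm(p,axis=1); th=r/K[0,0]
    d=np.c_[p/r[:,None]*np.sin(th)[:,None],np.cos(th)]@R; o=-R.T@t
    return o+d*((np.broadcast_to(z,len(p))-o[2])/d[:,2])[:,None]
E
python3 - <<'E'
from h import *
c=dict(np.load("w1.npz")); im=cv2.imread("pics/w1.png")[...,::-1].copy()
b=blue(im); pts=big(b)[:,0]
s=pts@[1,1]; d=pts@[1,-1]
q=np.array([pts[s.argmin()],pts[d.argmax()],pts[d.argmin()],pts[s.argmax()]]); print(q)
P=wray(q,[12,12,2,2],c)[:,:2];print(P.round(1))
t=P[:2].mean(0);n=P[2:].mean(0);u=(n-t)/np.linalg.norm(n-t)
print("len",np.linalg.norm(n-t),"heading",np.degrees(np.arctan2(u[1],u[0])),"grip",t+17.5*u,n-97.5*u)
e=ctrl.read_state();y=e["tool_rot"][2];G=(t+17.5*u+n-97.5*u)/2-e["eef_pos"][:2]
print("tool shift",G@[np.cos(y),np.sin(y)],G@[np.sin(y),-np.cos(y)],"tooly ang",np.degrees(np.arctan2(-np.cos(y),np.sin(y))))
E
```

```text
[[297 202]
 [330 202]
 [301 325]
 [330 325]]
[[354.3 307.2]
 [363.4 330.9]
 [460.  267.1]
 [469.2 291.4]]
len 113.04853946101018 heading -20.633446751627282 grip [375.20633131 312.91700106] [373.38004918 313.60467237]
tool shift 2.059804697399108 -6.880597708500412 tooly ang 69.12496986736231
```

Request:
carry_out --deltas '[0,0,0,0.002,-0.007,0.017,0,0,0,0,0,0,0.02,0,0,0,0,0,0,0.02,0,0,0,0,0,0,0.02,0,0,0,0,0,0,0.02,0,0,0,0,0,0,0.02,0,0,0,0,0,0,0.013,0,0,0,0,0,0,0.005,0,0,0,0,0,0,0,0]'

```text
clock: 2.52
eef_pos: [374.5, 312.3, 16.3]
tool_rot: [3.141, -0.0, 2.777]
force: [0.7, -0.2, 0.4]
width: 42.6
gripper_force: 0.0
```

```bash
python3 - <<'E'
from h import *
s=ctrl.read_state();print(s["clock"],s["eef_pos"],s["tool_rot"],s["force"],s["width"])
im=ctrl.get_image("wrist");cv2.imwrite("pics/w2.png",im[...,::-1])
E
```

```text
2.525 [374.52564207 312.29471956  16.32956466] [ 3.14146994e+00 -1.34995606e-04  2.77652972e+00] [ 0.69593991 -0.20757549  0.40944233] 42.5503198301856
```

View pics/w2.png

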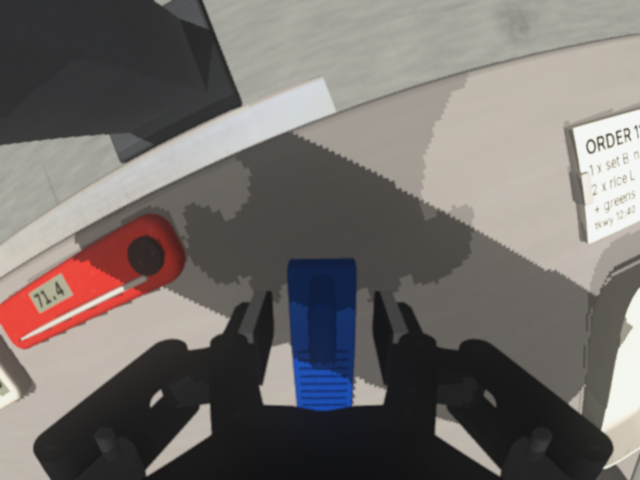

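The fin is at (322, 320), centred between the fingers at columns 272 and 374; closing now.

Request:
carry_out --deltas '[0,0,0,0,0,0,1,0,0,0,0,0,0,1,0,0,0,0,0,0,1,0,0,0,0,0,0,1,0,0,0,0,0,0,1,0,0,0,0,0,0,1]'

```text
clock: 3.32
eef_pos: [375.0, 312.2, 16.9]
tool_rot: [3.141, 0.0, 2.776]
force: [-0.4, 0.2, 4.6]
width: 8.8
gripper_force: 59.2
```

Request:
carry_out --deltas '[0,0,0,0,0,-0.0007,1,0,0,0,0,0,0,1]'

```text
clock: 3.58
eef_pos: [374.5, 311.8, 17.0]
tool_rot: [-3.141, -0.0, 2.776]
force: [-0.2, -0.6, -0.6]
width: 8.9
gripper_force: 58.6
```

Request:
carry_out --deltas '[0,0,0,-0.02,0,0,1,0,0,0,-0.02,0,0,1,0,0,0,-0.0094,-0.0181,0,1,0,0,0,-0.0094,-0.0181,0,1,0,0,0,-0.0094,-0.0181,0,1,0,0,0,-0.0094,-0.0181,0,1,0,0,0,-0.0094,-0.0181,0,1,0,0,0,-0.0094,-0.0181,0,1,0,0,0,-0.0094,-0.0181,0,1,0,0,0,-0.0094,-0.0181,0,1,0,0,0,-0.0094,-0.0181,0,1,0,0,0,-0.0094,-0.0181,0,1]'

```text
clock: 5.08
eef_pos: [433.5, 93.5, 17.2]
tool_rot: [-3.14, -0.002, 2.776]
force: [0.3, 0.0, -0.0]
width: 8.8
gripper_force: 58.5
```

Request:
carry_out --deltas '[0,0,-5.75,0,0,0,1,0,0,-5.75,0,0,0,1,0,0,-5.75,0,0,0,1,0,0,-5.75,0,0,0,1,0,0,0,0,0,0,1,0,0,0,0,0,0,1]'

```text
clock: 5.82
eef_pos: [434.5, 94.6, 17.3]
tool_rot: [-3.141, -0.002, -3.108]
force: [-0.5, 0.5, -1.2]
width: 8.4
gripper_force: 58.5
```

```bash
python3 - <<'E'
from h import *
s=ctrl.read_state();print(s["clock"],s["eef_pos"],s["tool_rot"],s["force"],s["width"])
c=ctrl.calibration("wrist");im=ctrl.get_image("wrist");np.savez("w3.npz",**c)
cv2.imwrite("pics/w3.png",im[...,::-1])
t=ctrl.get_image("top");cv2.imwrite("pics/t3.png",t[...,::-1])
sd=ctrl.get_image("side");cv2.imwrite("pics/s3.png",sd[...,::-1])
o=np.zeros((600,800,3),np.uint8)
o[:300,:400]=cv2.resize(im,(400,300));
o[:300,400:]=cv2.resize(t[140:305,250:470],(400,300),interpolation=2)
o[300:600,:400]=cv2.resize(sd[80:230,220:420],(400,300),interpolation=2)
cv2.imwrite("pics/m3.png",o[...,::-1])
E
```

```text
5.825 [434.51172221  94.63241583  17.27674612] [-3.14111752e+00 -1.59656457e-03 -3.10756966e+00] [-0.48733743  0.45572143 -1.19769071] 8.44340469932352
```

View pics/m3.png

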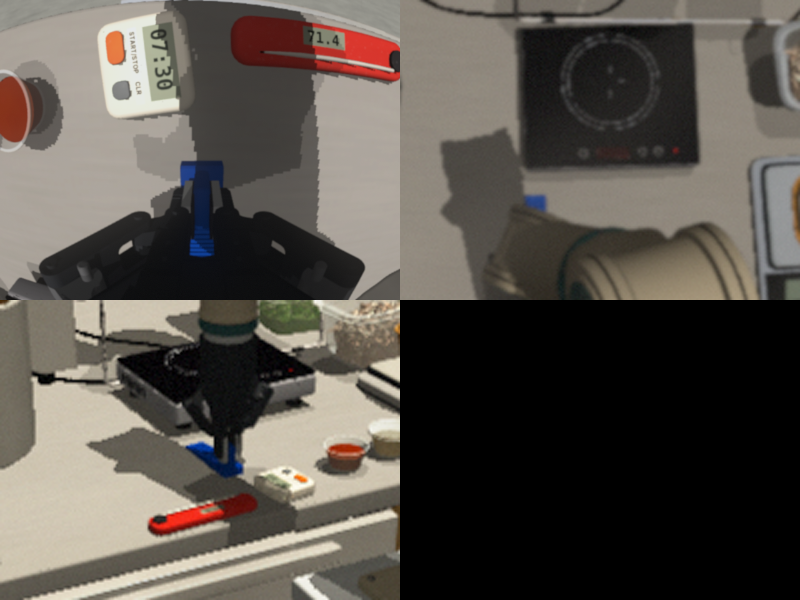

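```bash
python3 - <<'E'
from h import *
im=cv2.imread("pics/t3.png")[...,::-1].copy()
m=blue(im); m[:235]=0;m[265:]=0;m[:,:310]=0;m[:,345:]=0
x,y,w,h=cv2.boundingRect(big(m));print(x,y,w,h, ray("top",[[x-.5,y-.5],[x-.5,y+h],[x+w,y]],[2,4,2]).round(1))
g=im.max(2).astype(int)
print(g[215,308:326],g[190,308:326],g[215,404:422],g[190,404:422]);print(g[222:240,350]);print(g[145:165,350])
E
```

```text
320 248 9 7 [[529.2 113.    2. ]
 [509.7 112.7   4. ]
 [528.2  88.5   2. ]]
[ 77  81  99 124 136 141 132 106  73  58  49  40  32  32  32  36  33  38] [145 142 144 144 144 133 106  78  62  46  33  26  23  24  24  28  24  22] [ 31  32  34  34  35  28  33  30  35  60  97 127 142 143 144 144 144 145] [ 40  35  35  32  33  37  33  40  66 108 131 140 142 144 144 144 142 143]
[ 63  62  58  64  60  52  42  41  45  61  78  88 106 116 118 118 125 134]
[126 113  75  49  97 149 156 131 103  74  33  22  21  22  28  20  29  34
  36  37]
```

Request:
carry_out --deltas '[0,0,0,-0.01,-0.005,0,1,0,0,0,-0.015,0,0,1,0,0,0,-0.015,0,0,1,0,0,0,-0.007,0,0,1,0,0,0,0,0,0.0003,1,0,0,0,0,0,0,1]'

```text
clock: 6.72
eef_pos: [482.0, 91.6, 17.0]
tool_rot: [-3.141, -0.001, -3.106]
force: [-1.0, -0.2, 0.1]
width: 8.8
gripper_force: 58.7
```

```bash
cat > f.py <<'E'
from h import *
F=[];P=[]
for i in range(6):
    s=ctrl.read_state();F.append(s["force"]);P.append(s["eef_pos"]);ctrl.get_image("top")
print(s["clock"],"F",np.mean(F,0).round(2),"sd",np.std(F,0).round(2),"P",np.mean(P,0).round(2),s["tool_rot"].round(4))
E
python3 f.py
```

```text
6.975 F [-0.11 -0.26  0.05] sd [0.62 0.58 0.29] P [481.91  91.69  17.  ] [-3.1409e+00 -1.2000e-03 -3.1054e+00]
```

Lower a little more so the wedge surely rests on the worktop.

Request:
carry_out --deltas '[0,0,0,0,0,0.0003,1,0,0,0,0,0,0,1]'

```text
clock: 7.28
eef_pos: [482.0, 91.7, 16.9]
tool_rot: [-3.141, -0.001, -3.106]
force: [-2.0, -1.3, 4.9]
width: 8.8
gripper_force: 59.5
```

```bash
python3 f.py
```

```text
7.525 F [-1.97 -0.78  5.4 ] sd [0.37 0.31 0.38] P [482.    91.73  16.92] [-3.1409e+00 -1.0000e-03 -3.1055e+00]
```

Request:
carry_out --deltas '[0,0,0,0,0,-0.00025,1,0,0,0,-0.008,0,0,1,0,0,0,0,0,0,1]'

```text
clock: 7.95
eef_pos: [492.1, 92.4, 16.9]
tool_rot: [3.141, 0.001, -3.106]
force: [1.6, -1.2, 0.9]
width: 8.6
gripper_force: 58.7
```

```bash
python3 f.py
```

```text
8.2 F [ 0.8  -0.08  0.99] sd [0.6  0.65 0.28] P [491.36  92.27  16.93] [ 3.1415e+00 -1.0000e-04 -3.1059e+00]
```

Request:
carry_out --deltas '[0,0,0,-0.0015,0,0,1,0,0,0,-0.0015,0,0,1,0,0,0,0,0,0,1]'

```text
clock: 8.62
eef_pos: [493.1, 92.1, 16.9]
tool_rot: [-3.141, -0.001, -3.106]
force: [-2.9, 0.4, 4.2]
width: 8.8
gripper_force: 59.2
```

Request:
carry_out --deltas '[0,0,0,-0.0015,0,0,1,0,0,0,-0.0015,0,0,1,0,0,0,0,0,0,1]'

```text
clock: 9.0
eef_pos: [496.8, 92.2, 16.9]
tool_rot: [-3.141, -0.0, -3.106]
force: [-2.2, -0.5, 2.9]
width: 9.0
gripper_force: 59.2
```

Request:
carry_out --deltas '[0,0,0,-0.0015,0,0,1,0,0,0,-0.0015,0,0,1,0,0,0,0,0,0,1]'

```text
clock: 9.38
eef_pos: [499.5, 92.4, 16.9]
tool_rot: [-3.141, -0.001, -3.106]
force: [-3.4, -1.1, 5.0]
width: 8.9
gripper_force: 59.4
```

Request:
carry_out --deltas '[0,0,0,0,0,-0.00025,1,0,0,0,0,0,0,1]'

```text
clock: 9.62
eef_pos: [499.9, 92.4, 17.0]
tool_rot: [3.142, -0.0, -3.106]
force: [-0.6, -0.1, -0.4]
width: 8.8
gripper_force: 58.6
```

```bash
python3 f.py
```

```text
9.875 F [-0.23  0.24 -0.73] sd [0.52 0.4  0.85] P [499.85  92.41  17.03] [-3.1415e+00 -1.0000e-04 -3.1059e+00]
```

Request:
carry_out --deltas '[0,0,0,-0.0015,0,0,1,0,0,0,-0.0015,0,0,1,0,0,0,0,0,0,1]'

```text
clock: 10.3
eef_pos: [501.7, 92.4, 17.1]
tool_rot: [-3.141, -0.002, -3.106]
force: [-2.9, -0.6, 0.8]
width: 8.8
gripper_force: 58.7
```

Request:
carry_out --deltas '[0,0,0,-0.0015,0,0,1,0,0,0,-0.0015,0,0,1,0,0,0,0,0,0,1]'

```text
clock: 10.68
eef_pos: [503.8, 92.3, 17.0]
tool_rot: [-3.14, -0.003, -3.106]
force: [-5.5, -0.9, 3.1]
width: 8.9
gripper_force: 59.1
```

Request:
carry_out --deltas '[0,0,0,-0.0015,0,0,1,0,0,0,-0.0015,0,0,1,0,0,0,0,0,0,1]'

```text
clock: 11.05
eef_pos: [505.1, 92.2, 17.0]
tool_rot: [-3.14, -0.006, -3.105]
force: [-10.6, -0.7, 5.7]
width: 8.7
gripper_force: 59.6
```

Request:
carry_out --deltas '[0,0,0,0.002,0,-0.0002,1,0,0,0,0,0,0,1]'

```text
clock: 11.3
eef_pos: [505.1, 92.3, 17.1]
tool_rot: [-3.141, -0.003, -3.106]
force: [-6.4, -0.9, 1.3]
width: 8.4
gripper_force: 58.6
```

```bash
python3 f.py
```

```text
11.55 F [-6.04 -0.71  1.15] sd [0.35 0.23 0.44] P [505.1   92.3   17.09] [-3.1405e+00 -3.0000e-03 -3.1057e+00]
```

Request:
carry_out --deltas '[0,0,0,0.0015,0,0,1,0,0,0,0,0,0,1]'

```text
clock: 11.85
eef_pos: [505.1, 92.4, 17.2]
tool_rot: [-3.141, -0.001, -3.106]
force: [-3.4, -0.8, -2.9]
width: 8.8
gripper_force: 58.5
```

```bash
python3 f.py
```

```text
12.1 F [-1.97 -0.74 -2.53] sd [1.   0.37 0.69] P [505.14  92.42  17.25] [-3.1412e+00 -4.0000e-04 -3.1061e+00]
```

Request:
carry_out --deltas '[0,0,0,0.0005,0,0.00015,1,0,0,0,0,0,0,1,0,0,0,0,0,0,0,0,0,0,0,0,0,0,0,0,0,0,0,0,0,0,0,0,0,0,0,0]'

```text
clock: 12.9
eef_pos: [504.6, 92.8, 17.3]
tool_rot: [-3.142, -0.0, -3.106]
force: [0.7, -0.1, -0.7]
width: 42.6
gripper_force: 0.0
```

```bash
python3 f.py; python3 - <<'E'
from h import *
c=ctrl.calibration("wrist");im=ctrl.get_image("wrist");t=ctrl.get_image("top");sd=ctrl.get_image("side")
cv2.imwrite("pics/t4.png",t[...,::-1])
o=np.zeros((600,800,3),np.uint8)
o[:300,:400]=cv2.resize(im,(400,300));
o[:300,400:]=cv2.resize(t[140:305,250:470],(400,300),interpolation=2)
o[300:600,:400]=cv2.resize(sd[80:230,220:420],(400,300),interpolation=2)
cv2.imwrite("pics/m4.png",o[...,::-1])
g0=cv2.imread("pics/t3.png")[145:240,305:330].max(2).astype(int);g1=t[145:240,305:330].max(2).astype(int)
print(g1[70,3:21],g1[45,3:21])
E
```

```text
13.15 F [ 0.29  0.48 -0.07] sd [0.66 0.41 0.36] P [504.51  92.65  17.28] [-3.1414e+00 -5.0000e-04 -3.1058e+00]
[80 76 76 77 79 79 78 72 64 60 59 71 80 80 81 77 71 66] [145 144 145 144 144 135 108  81  62  48  37  23  23  23  24  23  26  23]
```

View pics/m4.png

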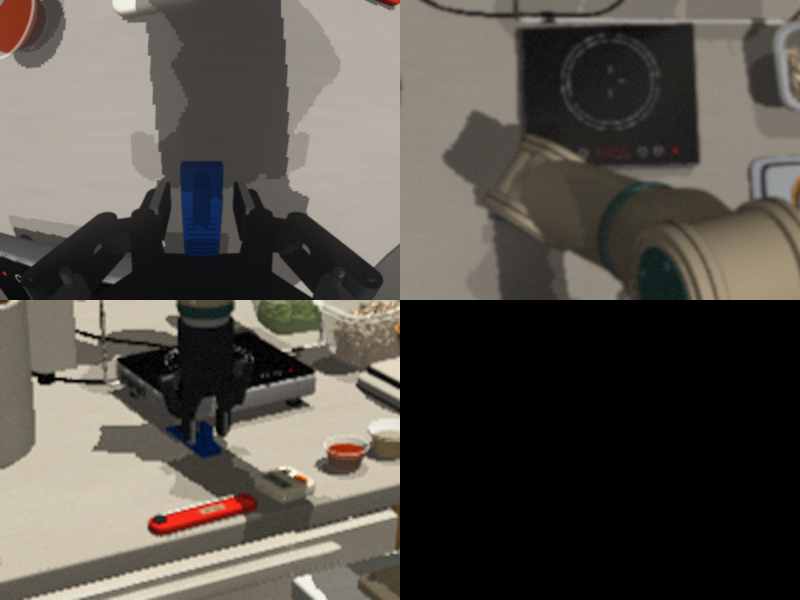

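Wedge sits under the front left foot, free between the open fingers (about (200, 205) in the wrist panel), and the hob's edge has not shifted. Rising, shutting the fingers and moving above the corner.

Request:
carry_out --deltas '[0,0,0,0,0,-0.01,0,0,0,0,0,0,-0.02,0,0,0,0,0,0,-0.03,0,0,0,0,0,0,-0.03,0,0,0,0,0,0,0,1,0,0,0,-0.02,0,0,1,0,0,0,-0.02,0,0,1,0,0,0,-0.02,0,0,1,0,0,0,-0.021,0,0,1,0,0,0,0,0,0.02,1,0,0,0,0,0,0.018,1,0,0,0,0,0,0,1]'

```text
clock: 14.85
eef_pos: [582.5, 94.9, 66.6]
tool_rot: [-3.14, -0.006, -3.105]
force: [-0.3, -0.1, 1.0]
width: -0.0
gripper_force: 0.0
```

```bash
python3 f.py
```

```text
15.1 F [-0.19  0.1   0.2 ] sd [0.51 0.7  0.4 ] P [584.44  95.52  68.6 ] [-3.1415e+00  4.0000e-04 -3.1055e+00]
```

Request:
carry_out --deltas '[0,0,0,0,0,0.004,1,0,0,0,0,0,0.0035,1,0,0,0,0,0,0,1,0,0,0,0,0,0,1]'

```text
clock: 15.65
eef_pos: [585.4, 95.5, 61.6]
tool_rot: [-3.141, -0.001, -3.106]
force: [0.5, -0.4, 0.1]
width: -0.2
gripper_force: 0.0
```

Request:
carry_out --deltas '[0,0,0,0,0,0.0008,1,0,0,0,0,0,0,1,0,0,0,0,0,0,1]'

```text
clock: 16.02
eef_pos: [585.4, 95.5, 60.9]
tool_rot: [-3.141, -0.001, -3.106]
force: [0.4, 0.9, 0.5]
width: -0.1
gripper_force: 0.0
```

Request:
carry_out --deltas '[0,0,0,0,0,0.0005,1,0,0,0,0,0,0,1,0,0,0,0,0,0,1]'

```text
clock: 16.4
eef_pos: [585.4, 95.5, 60.4]
tool_rot: [-3.141, -0.001, -3.106]
force: [-1.1, 0.4, 1.0]
width: -0.0
gripper_force: 0.0
```

Request:
carry_out --deltas '[0,0,0,0,0,0.0008,1,0,0,0,0,0,0,1,0,0,0,0,0,0,1]'

```text
clock: 16.77
eef_pos: [585.4, 95.5, 59.6]
tool_rot: [-3.141, -0.001, -3.106]
force: [0.5, -0.1, -0.3]
width: -0.3
gripper_force: 0.0
```

Request:
carry_out --deltas '[0,0,0,0,0,0.0006,1,0,0,0,0,0,0,1,0,0,0,0,0,0,1]'

```text
clock: 17.15
eef_pos: [585.4, 95.5, 59.0]
tool_rot: [-3.141, -0.001, -3.106]
force: [-0.9, -0.5, 0.2]
width: -0.1
gripper_force: 0.0
```

Request:
carry_out --deltas '[0,0,0,0,0,0.0004,1,0,0,0,0,0,0,1,0,0,0,0,0,0,1]'

```text
clock: 17.52
eef_pos: [585.4, 95.5, 58.6]
tool_rot: [-3.141, -0.001, -3.106]
force: [0.5, 0.0, -0.7]
width: -0.0
gripper_force: 0.0
```

Request:
carry_out --deltas '[0,0,0,0,0,0.0005,1,0,0,0,0,0,0,1,0,0,0,0,0,0,1]'

```text
clock: 17.9
eef_pos: [585.5, 95.5, 58.1]
tool_rot: [-3.141, -0.0, -3.106]
force: [0.3, -0.8, 1.5]
width: 0.0
gripper_force: 0.5
```

Request:
carry_out --deltas '[0,0,0,0,0,0.0004,1,0,0,0,0,0,0,1,0,0,0,0,0,0,1]'

```text
clock: 18.27
eef_pos: [585.5, 95.5, 58.1]
tool_rot: [-3.141, -0.0, -3.106]
force: [-1.3, -0.8, 5.6]
width: 0.4
gripper_force: 2.7
```

```bash
python3 f.py
```

```text
18.525 F [-1.27 -0.61  5.73] sd [0.21 0.2  0.55] P [585.46  95.49  58.1 ] [-3.1412e+00 -3.0000e-04 -3.1058e+00]
```

Request:
carry_out --deltas '[0,0,0,0,0,-0.002,1,0,0,0,0,0,-0.01,1,0,0,0,0,0,-0.03,1,0,0,0,0,0,-0.04,1,0,0,0,0.03,0,-0.02,1,0,0,0,0.05,0,0,1,0,0,0,0.04,-0.04,0,1,0,0,0,0,-0.05,0,1,0,0,0,0,-0.05,0,1,0,0,0,0,-0.05,0,1,0,0,0,0,0,0,1,0,0,0,0,0,0,1]'

```text
clock: 20.08
eef_pos: [472.5, -98.1, 160.2]
tool_rot: [3.141, 0.0, -3.106]
force: [0.1, -0.2, -0.1]
width: -0.4
gripper_force: 0.0
```

```bash
python3 - <<'E'
from h import *
t=ctrl.get_image("top");sd=ctrl.get_image("side")
o=np.zeros((300,800,3),np.uint8)
o[:,400:]=cv2.resize(t[140:305,250:470],(400,300),interpolation=2)
o[:,:400]=cv2.resize(sd[80:230,220:420],(400,300),interpolation=2)
cv2.imwrite("pics/m5.png",o[...,::-1])
g=t.max(2).astype(int);print(g[215,308:326],g[190,404:422])
E
```

```text
[145 144 144 145 144 144 132 106  75  58  51  41  37  35  38  35  35  37] [ 35  35  36  36  36  34  31  39  69 109 132 140 144 143 145 145 143 146]
```

View pics/m5.png

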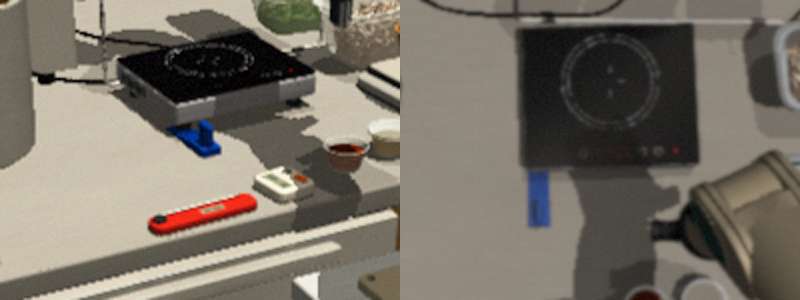

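The wedge stays under the front left foot (side panel (195, 135), top panel (539, 200)). The hob hasn't moved, and the robot is clear.

```bash
python3 -c "
from cell import ctrl
print(ctrl.finish_job())"
```

```text
the job is handed in; nothing more can be done
None
```

The wedge is under the hob's front left foot and let go, the hob did not dip at a 5.7 N press or shift in the top view, and the job is handed in (verdict not shown); one deviation: the push read 10.6 N (an estimated 7 N of it at the foot, against the 5 N asked) before I eased it off.

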